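# Shake tube caps over the two halves of a lab tray

### The arm

A 6-joint arm with a two-finger parallel gripper is mounted at the origin on the work surface. World frame = base frame: x ahead of the robot, y to its left, z up, the work surface at z = 0. Lengths are in mm, angles in rad, forces in N, time in s.
With the tool pointing down it reaches from about 350 to 925 mm from the base axis. Payload 6.4 kg.
Tool frame: the origin (TCP) lies at the very end of the fingers, on their centre line; the grasp point (between the pads) lies 19 mm behind it (grip_point_offset is the distance from the TCP to the grasp point, in mm); z points along the fingers, y is the line along which they close (so a half turn about z gives the same grasp; the last joint's range is limited). The gripper opens to 94 mm and grips with 3 to 60 N. Pads are 16 mm wide; open, the fingers measure 119 mm over their backs; the gripper's body (75 mm by 177 mm) begins 78 mm behind the grasp point.
Start: joints at [-1.352, 0.245, 1.558, -0, 1.339, -0.174], TCP at [248.81, -600.506, 205.455] pointing down, gripper open.
Joint ranges: [-3.13, 3.13], [-1.02, 2.26], [0.13, 2.54], [-0.95, 4.09], [0.21, 2.88], [-2.74, 2.74]. Speed limits (rad/s): [2.57, 2.57, 3.14, 3.14, 3.14, 3.14].

### API

Orientations are given as a unit quaternion [w, x, y, z].
In Python, from station import goto, line_to, set_joints, command_gripper, dwell, inverse_kinematics, get_image, Unreachable, finish_job, current_clock, current_joints, current_qd, current_effort, current_tool_pos, current_tool_rot, current_force, current_moment, current_gripper_width, current_grasp_force, grip_point_offset gives the robot as it stands. Calls block until the motion is done:
- goto(position, orientation): joint-space move of the TCP to a pose.
- line_to(position, feed=150, ori=None, max_force=None): straight line of the TCP; ori=None keeps the orientation; feed is the mean speed in mm/s. With max_force (N) it stops when the force on the tool has changed by that much, and returns True; else False.
- set_joints(angles): joint-space move.
- command_gripper(opening): opening from 0.0 (shut) to 1.0 (fully open); the grip force is fixed at half the most; returns when the fingers have stopped.
- dwell(seconds).
- inverse_kinematics(position, orientation): joint angles nearest the present ones, or None.
- get_image(name): name is "scene" or "top" or "wrist"; returns a dict with "pixels" (480x640x3 uint8, red, green, blue), "fx", "fy", "cx", "cy" (pixels), "k1" (the pictures are not rectified: a ray, as slopes to the right and down, at radius r is drawn at 1 + k1 r^2 times it, then the intrinsics apply), "R" (3x3) and "t" (3): a world point X has camera coordinates R X + t; the wrist camera has in their place "T_tool_cam" (4x4, takes a point from camera to tool coordinates, whose origin is the TCP and whose axes are the flange's). Camera axes: x right, y down, z forward; pixel columns grow to the right and rows downward; lengths in mm; the calibration is good to about 2 mm. A picture is of the moment at which its call begins: read the wrist's pose just before it. There is no depth.
A pose or a line that the arm cannot do raises Unreachable and nothing moves.
- finish_job(): hands the job in; it is judged then, once.
Readings, each from a call of its own:
- current_clock(): time.
- current_joints(): joint angles.
- current_qd(): joint speeds.
- current_effort(): joint torques, N m.
- current_tool_pos(): TCP position.
- current_tool_rot(): TCP orientation.
- current_force(): force on the tool from outside, world axes, zero at the start.
- current_moment(): the same for the moment, N m.
- current_gripper_width(): opening from 0.0 (shut) to 1.0 (fully open).
- current_grasp_force(): force on a finger pad.
Only numpy, scipy, OpenCV 4.12 (cv2) and the standard library are available. Lean on these libraries where they do the work, as an engineer would, in place of code of your own. Each camera call takes 0.05 s, during which the arm holds its last target. There are 200 camera calls.

### The job

Pick up the blue shaker by its grip bar and shake all six of its yellow tube caps out over the steel tray, evenly enough that each half of the tray gets two, three or four of them. Then stand the empty shaker upright on the bench, beside the tray, and let go.

Things in the scene. Friction and masses are not known exactly. Their poses are not given: they have to be found in the camera images.
- shaker_grip (a point): Centre of the 16 mm thick (x), 24 mm high, 160 mm long (y) black grip bar of the blue 250 g hand shaker, an open trough 96 (x) by 164 mm; bar 76 mm above its foot, clear all round. z up, x to its back wall; the open mouth faces -x, starting towards the robot: lip 46 mm before and 52 mm below this point. Floor falls 12 degrees to the back: carry it level. Grey shaker with red caps: not to be used.
- tray_floor (a point): The fixed steel tray on the bench: outside 168 mm (x) by 228 mm (y), walls 32 mm high and 4 mm thick, floor 4 mm thick. A wall-high 4 mm rib along x at y = 0 parts it into a left half (y > 0) and a right half (y < 0). This point is the middle of its inner floor, z up.
- cap1: One of six yellow tube caps with a white band, 12 g rollers 20 mm in diameter and 20 mm long; origin at the centre. They start in a row across the blue shaker against its back wall. With the mouth dipped over 15 degrees they begin to roll out forwards over the lip; at 25 to 30 degrees, with a little shaking, all come out.
- cap2: One of six yellow tube caps with a white band, 12 g rollers 20 mm in diameter and 20 mm long; origin at the centre. They start in a row across the blue shaker against its back wall. With the mouth dipped over 15 degrees they begin to roll out forwards over the lip; at 25 to 30 degrees, with a little shaking, all come out.
- cap3: One of six yellow tube caps with a white band, 12 g rollers 20 mm in diameter and 20 mm long; origin at the centre. They start in a row across the blue shaker against its back wall. With the mouth dipped over 15 degrees they begin to roll out forwards over the lip; at 25 to 30 degrees, with a little shaking, all come out.
- cap4: One of six yellow tube caps with a white band, 12 g rollers 20 mm in diameter and 20 mm long; origin at the centre. They start in a row across the blue shaker against its back wall. With the mouth dipped over 15 degrees they begin to roll out forwards over the lip; at 25 to 30 degrees, with a little shaking, all come out.
- cap5: One of six yellow tube caps with a white band, 12 g rollers 20 mm in diameter and 20 mm long; origin at the centre. They start in a row across the blue shaker against its back wall. With the mouth dipped over 15 degrees they begin to roll out forwards over the lip; at 25 to 30 degrees, with a little shaking, all come out.
- cap6: One of six yellow tube caps with a white band, 12 g rollers 20 mm in diameter and 20 mm long; origin at the centre. They start in a row across the blue shaker against its back wall. With the mouth dipped over 15 degrees they begin to roll out forwards over the lip; at 25 to 30 degrees, with a little shaking, all come out.

How it is judged:
By the outcome, as a careful person would: the job done as asked, in the order asked, and still so for the second after the job is handed in, with the robot touching nothing.
It also fails if it takes over 51 s, if anything falls off the work surface, if the arm or the gripper's body presses on something with over 40 N, if the wrist force passes 120 N, or if a joint passes its speed limit or range.

## Working session

There is one attempt and no reset: what is moved stays moved. The work goes in short steps, each a Python script; the robot and the scene stay as the last script left them, time stands still between calls to the robot, and variables do not carry over. Pictures are saved under pics/ and viewed, at most 10 in all, crops included, and the job is handed in when it is done.

```bash
mkdir -p pics; ls; python3 - <<'E'
from station import *
import cv2,numpy as np
for n in ("scene","top"):
    d=get_image(n); cv2.imwrite(f"pics/{n}0.png",d["pixels"][...,::-1]); np.savez(f"{n}0.npz",**d)
    print(n,{k:np.round(v,4).tolist() for k,v in d.items() if k!="pixels"})
print(current_tool_pos(),current_tool_rot(),current_clock(),grip_point_offset)
E
```

```text
pics
scene {'fx': 469.9534, 'fy': 469.9534, 'cx': 317.3399, 'cy': 244.6931, 'k1': -0.117, 'R': [[-0.8793, 0.4763, -0.0016], [0.2924, 0.5372, -0.7911], [-0.376, -0.6961, -0.6116]], 't': [465.8562, -98.0712, 1235.6683]}
top {'fx': 502.507, 'fy': 502.507, 'cx': 323.9712, 'cy': 239.4636, 'k1': 0.0178, 'R': [[0.0169, -0.9993, 0.0333], [-0.9819, -0.0228, -0.1879], [0.1885, -0.0296, -0.9816]], 't': [-9.8885, 515.7874, 984.8514]}
[ 248.68156598 -599.96594662  204.4883695 ] [-8.45783160e-04  9.80776700e-01  1.95131617e-01 -2.78749513e-05] 0.1 18.8
```

View pics/top0.png

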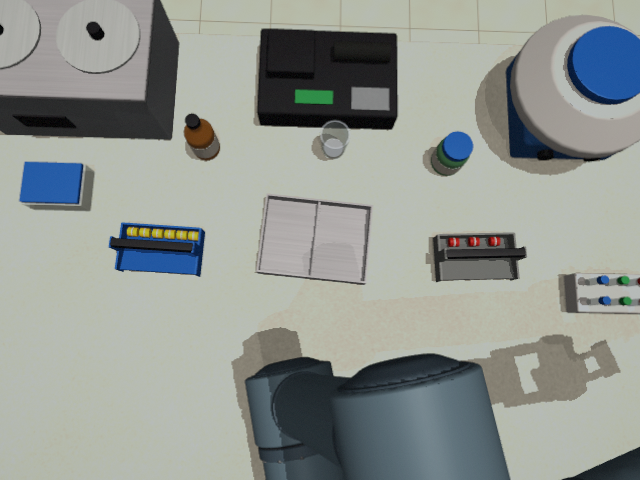

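View pics/scene0.png

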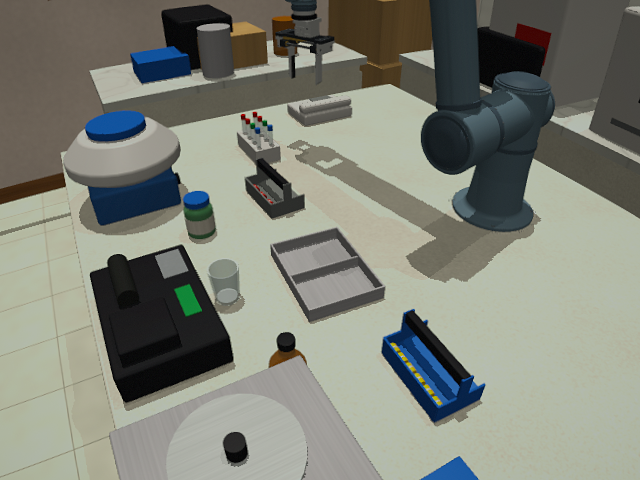

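The top view shows the tray at about (256–372, 195–283), with its rib near column 315. The blue shaker is at (110–205, 222–276), with six caps along row 233 and the bar from (110, 242) to (197, 247). The scene view confirms that the mouth faces the robot.

```bash
cat > h.py <<'E'
import cv2,numpy as np
def cam(d): return np.array([[d["fx"],0,d["cx"]],[0,d["fy"],d["cy"]],[0,0,1.]]),np.array([float(d["k1"]),0,0,0])
def ray(d,uv):
    K,D=cam(d); p=cv2.undistortPoints(np.float64(uv).reshape(-1,1,2),K,D).reshape(-1,2)
    return -d["R"].T@d["t"], np.c_[p,np.ones(len(p))]@d["R"]
def onplane(d,uv,z):
    c,r=ray(d,uv); return c+r*((z-c[2])/r[:,2])[:,None]
def proj(d,X):
    K,D=cam(d); return cv2.projectPoints(np.float64(X).reshape(-1,1,3),cv2.Rodrigues(np.asarray(d["R"]))[0],np.float64(d["t"]),K,D)[0].reshape(-1,2)
E
python3 - <<'E'
from h import *
t=dict(np.load("top0.npz")); s=dict(np.load("scene0.npz"))
print("cam",(-t["R"].T@t["t"]).round(),(-s["R"].T@s["t"]).round())
def dark(d,x0,y0,x1,y1,th=45):
    m=np.zeros(d["pixels"].shape[:2],np.uint8); m[y0:y1,x0:x1]=(d["pixels"][y0:y1,x0:x1].max(2)<th)*255
    n,l,st,c=cv2.connectedComponentsWithStats(m); i=1+st[1:,4].argmax(); print(st[i],c[i]); return (l==i).astype(np.uint8)
mt=dark(t,100,225,210,262); ms=dark(s,385,295,485,400)
for d,m,n in((t,mt,"top"),(s,ms,"scene")):
    r=cv2.minAreaRect(cv2.findContours(m,0,1)[0][0]); b=cv2.boxPoints(r); print(n,b.round(1).tolist())
    print(onplane(d,b,88).round(1).tolist(), "centre@82",onplane(d,[r[0]],82).round(1))
# tray rim: clear colour edge vs bench -> grey (low saturation) mask
p=t["pixels"].astype(int); hsv=cv2.cvtColor(t["pixels"],cv2.COLOR_RGB2HSV)
for q in [(225,300),(290,300),(230,240),(257,340),(225,262),(240,316)]: print(q,t["pixels"][q],hsv[q])
def crop(d,x0,y0,x1,y1,f): return cv2.resize(d["pixels"][y0:y1,x0:x1,::-1],None,fx=f,fy=f,interpolation=cv2.INTER_NEAREST)
A=crop(t,95,180,385,295,2.7); cv2.imwrite("pics/crop1.png",A); print(A.shape)
E
```

```text
cam [ 321.   31. 1064.] [903. 691. 679.]
[111 238  81  15 468] [142.61111111 244.56196581]
[ 405  311   65   75 1200] [435.73666667 347.09666667]
top [[110.5, 247.3000030517578], [111.0999984741211, 237.3000030517578], [191.5, 242.10000610351562], [190.89999389648438, 252.10000610351562]]
[[483.3, 415.3, 88.0], [503.0, 416.1, 88.0], [497.0, 260.9, 88.0], [477.3, 260.7, 88.0]] centre@82 [[491.2 340.4  82. ]]
scene [[401.1000061035156, 318.0], [412.29998779296875, 308.29998779296875], [470.1000061035156, 375.3999938964844], [458.8999938964844, 385.1000061035156]]
[[511.3, 268.4, 88.0], [480.1, 259.2, 88.0], [489.9, 419.3, 88.0], [517.0, 424.2, 88.0]] centre@82 [[495.9 344.3  82. ]]
(225, 300) [174 169 168] [  5   9 174]
(290, 300) [185 186 170] [ 32  22 186]
(230, 240) [184 189 181] [ 49  11 189]
(257, 340) [167 163 162] [  6   8 167]
(225, 262) [166 161 157] [ 13  14 166]
(240, 316) [180 175 174] [  5   9 180]
(310, 783, 3)
```

View pics/crop1.png

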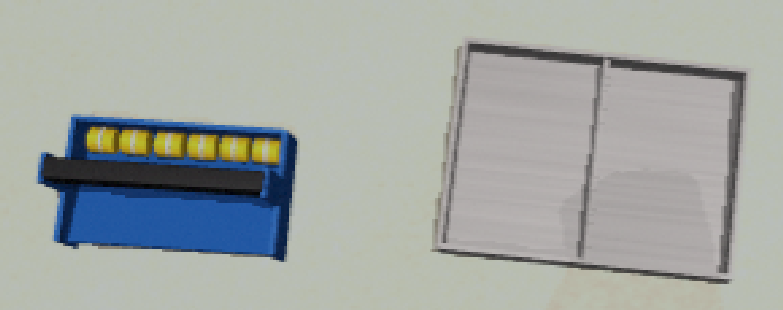

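The crop shows the tray rim corners at roughly full-image (268,194), (372,206), (364,283) and (256,272), and the bar top face lies clean between blue posts. Next I compute the tray pose, check its size, and check IK for every pose.

```bash
cat >> h.py <<'E'
from scipy.spatial.transform import Rotation as Ro
def quat(yaw,tilt=0.,s=1):
    "shaker yaw, mouth dip (rad) -> tool quaternion; s picks the half turn"
    S=Ro.from_euler("ZY",[yaw,-tilt]).as_matrix(); z=-S[:,2]; y=s*S[:,0]
    return S,Ro.from_matrix(np.c_[np.cross(y,z),y,z]).as_quat(scalar_first=True)
def tcp(grip,yaw,tilt=0.,s=1,off=19.):
    "TCP pose that has the grip point at grip"
    S,q=quat(yaw,tilt,s); return np.array(grip)-off*S[:,2],q
LIP=np.array([-46,0,-52.])
def tcp_lip(lip,yaw,tilt,s): # pose with the lip centre at lip
    S,_=quat(yaw,tilt,s); return tcp(np.array(lip)-S@LIP,yaw,tilt,s)
E
python3 - <<'E'
from h import *; from station import *
t=dict(np.load("top0.npz")); s=dict(np.load("scene0.npz"))
uv=np.array([[467,39],[748,71],[728,277],[435,246]])/2.7+[95,180]
P=onplane(t,uv,32)[:,:2]; e=np.roll(P,-1,0)-P; print(P.round(1).tolist(),np.linalg.norm(e,axis=1).round(1))
print("yaws",[round(np.degrees(a),2) for a in (np.arctan2(e[0][0],-e[0][1]),np.arctan2(-e[2][0],e[2][1]),np.arctan2(-e[1][1],-e[1][0]),np.arctan2(e[3][1],e[3][0]))])
rib=onplane(t,np.array([[605,60],[580,258]])/2.7+[95,180],32); print("rib",rib.round(1).tolist(),P.mean(0))
c=P.mean(0); yt=np.radians(3)
print("scene",proj(s,np.c_[P,np.full(4,32)]).round(0).tolist())
g=[492,339,76]; ys=np.radians(-2.4)
for sg in (1,-1):
    print(sg,current_joints().round(2))
    for nm,(p,q) in dict(g=tcp(g,ys,0,sg),up=tcp([492,339,170],ys,0,sg),lev=tcp([c[0]+40,c[1],190],yt,0,sg),t30=tcp([c[0]+50,c[1],140],yt,.52,sg),t40=tcp([c[0]+50,c[1],140],yt,.7,sg)).items():
        j=inverse_kinematics(p,q); print(nm,None if j is None else np.round(j,2))
E
```

```text
[[613.5, 120.3], [593.3, -101.0], [430.5, -85.5], [449.6, 138.5]] [222.3 163.5 224.8 164.9]
yaws [np.float64(-5.22), np.float64(-4.88), np.float64(-5.45), np.float64(-6.31)]
rib [[599.3, 11.7, 32.0], [442.7, 27.9, 32.0]] [521.74921751  18.05825041]
scene [[309.0, 307.0], [271.0, 243.0], [337.0, 226.0], [385.0, 285.0]]
1 [-1.35  0.25  1.56 -0.    1.34 -0.17]
g [ 0.41  0.3   1.78 -0.    1.06  0.46]
up [ 0.41  0.18  1.74 -0.    1.22  0.46]
lev [-0.17  0.07  1.82 -0.    1.25 -0.22]
t30 [-0.23 -0.11  2.16  0.25  0.6  -0.46]
t40 [-0.26 -0.16  2.27  0.52  0.41 -0.73]
-1 [-1.35  0.25  1.56 -0.    1.34 -0.17]
g [ 0.41  0.3   1.78 -0.    1.06 -2.69]
up [ 0.41  0.18  1.74 -0.    1.22 -2.69]
lev None
t30 [-0.23 -0.11  2.16  0.25  0.6   2.68]
t40 [-0.26 -0.16  2.27  0.52  0.41  2.41]
```

```bash
python3 - <<'E'
from h import *; from station import *
ys=np.radians(-2.4); g=[492,339]
p,q=tcp(g+[170],ys); goto(p,q); print(current_clock())
command_gripper(.6)
p,q=tcp(g+[77],ys); print(line_to(p,feed=120,max_force=15))
command_gripper(0.); print(current_clock(),current_gripper_width()*94,current_grasp_force(),current_tool_pos(),current_force())
d=get_image("top"); cv2.imwrite("pics/g1.png",cv2.resize(d["pixels"][170:300,80:400,::-1],None,fx=2.4,fy=2.4))
E
```

```text
3.4917
False
5.875 15.961979343827474 29.999379515647888 [491.92436107 338.99259474  58.0200816 ] [-0.87286088 -0.08972623  1.23243353]
```

View pics/g1.png

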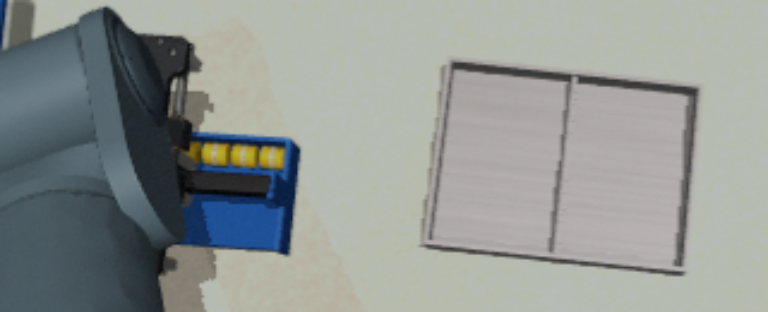

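```bash
python3 - <<'E'
from h import *; from station import *
t=dict(np.load("top0.npz"))
f=lambda uv:np.array(uv)/2.7+[95,180]
print("foot/lip mids",[onplane(t,f([[60,244],[285,259]]),z)[:,:2].round(1).tolist() for z in (0,24)],"caps",onplane(t,f([[102,139],[266,152]]),24).round(1).tolist())
hsv=cv2.cvtColor(t["pixels"],cv2.COLOR_RGB2HSV); m=cv2.inRange(hsv,(20,120,100),(35,255,255)); m[:,:100]=0;m[:,210:]=0
x,y,w,h=cv2.boundingRect(m); print("caps bbox",x,y,w,h,onplane(t,[[x,y+h/2],[x+w,y+h/2]],20).round(1).tolist())
ys=np.radians(-2.4); yt=np.radians(-5.3); c=np.array([522,18]); ex=np.array([np.cos(yt),np.sin(yt)])
p,q=tcp([492,339,160],ys); line_to(p,feed=80)
print(current_gripper_width()*94,current_force())
p,q=tcp([*(c+55*ex),160],yt); line_to(p,feed=120,ori=q)
dwell(.2); print(current_clock(),current_tool_pos(),current_gripper_width()*94)
d=get_image("top"); np.savez("top1.npz",**d); d2=get_image("scene")
A=np.vstack([d["pixels"][160:320,200:440],d2["pixels"][140:340,220:460]]); cv2.imwrite("pics/c2.png",cv2.resize(A[...,::-1],None,fx=1.65,fy=1.65))
E
```

```text
foot/lip mids [[[449.3, 431.5], [441.0, 257.9]], [[446.4, 422.4], [438.3, 252.7]]] caps [[528.4, 398.3, 24.0], [521.1, 272.5, 24.0]]
caps bbox 127 227 72 13 [[524.6, 411.1, 20.0], [528.1, 262.5, 20.0]]
15.651673086513467 [ 0.1934599  -0.80111062 -3.06951297]
10.275 [576.73802781  13.0574854  141.0155122 ] 15.997016126400368
```

View pics/c2.png

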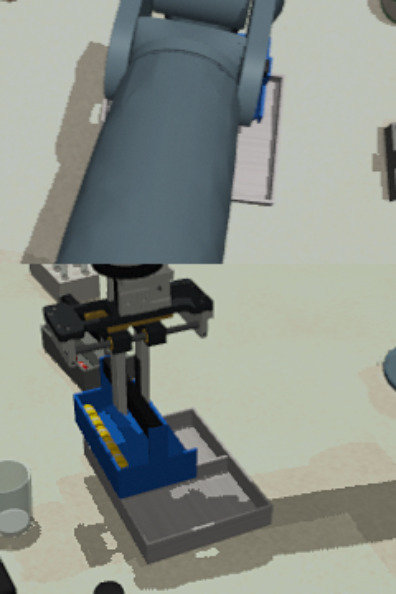

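The scene view shows the shaker level over the tray with all six caps still along its back wall. Next I dip the mouth in slow steps about the lip.

```bash
python3 - <<'E'
from h import *; from station import *
yt=np.radians(-5.3); ex=np.array([np.cos(yt),np.sin(yt)]); ey=np.array([-ex[1],ex[0]]); c=np.array([522,18])+2*ey
def lip(a,z=68,dx=30,feed=25):
    p,q=tcp_lip([*(c+dx*ex),z],yt,np.radians(a),1); line_to(p,feed=feed,ori=q)
lip(0,80,30,80)
for a in (8,14): lip(a,70,30,30)
for a in (18,22,26,29): lip(a,68,30,20)
dwell(.3)
for k in range(3):
    lip(29,68,35,60); lip(29,68,29,60)
dwell(.4); print(current_clock(),current_gripper_width()*94)
d=get_image("scene"); cv2.imwrite("pics/c3.png",cv2.resize(d["pixels"][140:340,200:440,::-1],None,fx=3,fy=3))
E
```

```text
15.1917 15.793805389196752
```

View pics/c3.png

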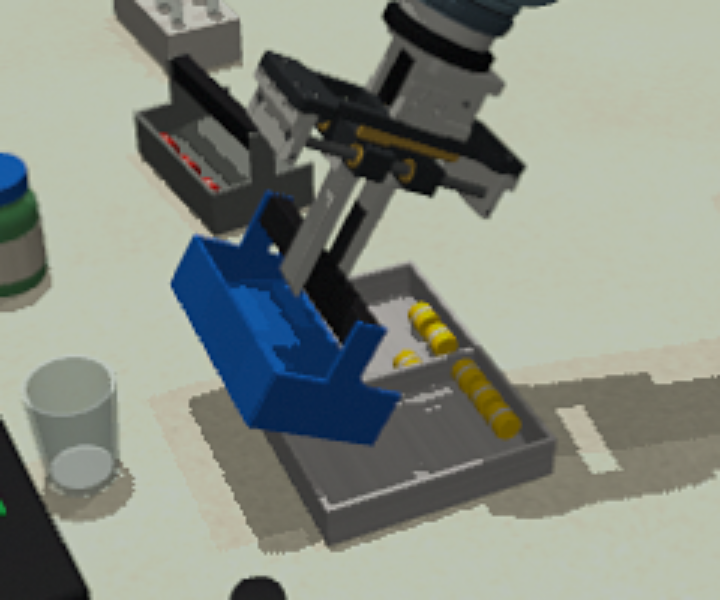

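All six caps are on the tray: three in the near (left) half, and three in the far half (two by the front wall, one just behind the rib). Now I level the shaker, carry it to the left of the tray and stand it down.

```bash
python3 - <<'E'
from h import *; from station import *
yt=np.radians(-5.3); ex=np.array([np.cos(yt),np.sin(yt)]); ey=np.array([-ex[1],ex[0]]); c=np.array([522,18])
p=current_tool_pos(); line_to(p+[0,0,60],feed=80)
g=c+40*ex; p,q=tcp([*g,170],yt); line_to(p,feed=60,ori=q)
g=c+265*ey-20*ex; p,q=tcp([*g,150],yt); line_to(p,feed=150,ori=q)
p,_=tcp([*g,84],yt); line_to(p,feed=80)
p,_=tcp([*g,73],yt); print("touch",line_to(p,feed=15,max_force=5),current_tool_pos(),current_force())
d=get_image("scene"); cv2.imwrite("pics/c4.png",cv2.resize(d["pixels"][180:440,250:510,::-1],None,fx=2.2,fy=2.2))
print(current_clock())
E
```

```text
touch True [526.60467117 283.72029613  57.96639989] [-1.01855317 -0.33687095  3.28588974]
20.325
```

View pics/c4.png

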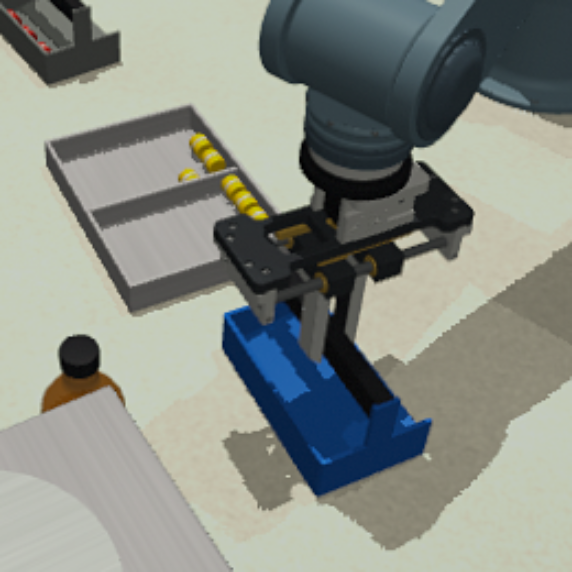

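The shaker is empty, level and touching the bench beside the tray. I release it, retreat and check.

```bash
python3 - <<'E'
from h import *; from station import *
command_gripper(.5); p=current_tool_pos(); line_to(p+[0,0,130],feed=80)
j=current_joints(); j[0]+=.9; 
p=current_tool_pos(); 
try: line_to([300,480,230],feed=200)
except Unreachable: line_to(p+[-120,100,60],feed=200)
dwell(.5)
d=get_image("top"); d2=get_image("scene")
A=np.vstack([cv2.resize(d["pixels"][170:310,80:400],None,fx=2.2,fy=2.2),cv2.resize(d2["pixels"][180:420,240:560],None,fx=1.2,fy=1.2).copy() if 0 else cv2.resize(d2["pixels"][200:340,240:560],None,fx=2.2,fy=2.2)])
m=cv2.inRange(cv2.cvtColor(d["pixels"],cv2.COLOR_RGB2HSV),(20,120,100),(35,255,255)); n,l,st,cc=cv2.connectedComponentsWithStats(m)
print([(cc[i].round().tolist(),int(st[i,4])) for i in range(1,n) if st[i,4]>8 and 180<cc[i][1]<300])
cv2.imwrite("pics/c5.png",A[...,::-1]); print(A.shape,current_clock(),current_tool_pos(),current_force())
E
```

```text
[([317.0, 256.0], 30), ([323.0, 256.0], 28), ([278.0, 268.0], 31), ([284.0, 268.0], 34), ([290.0, 269.0], 29), ([296.0, 270.0], 27), ([302.0, 270.0], 30), ([308.0, 270.0], 29), ([324.0, 272.0], 31), ([330.0, 273.0], 26), ([338.0, 274.0], 32), ([344.0, 275.0], 26)]
(616, 704, 3) 25.025 [300.00547748 479.99421862 229.98157221] [-0.9529318  -1.09360046  0.16673293]
```

View pics/c5.png

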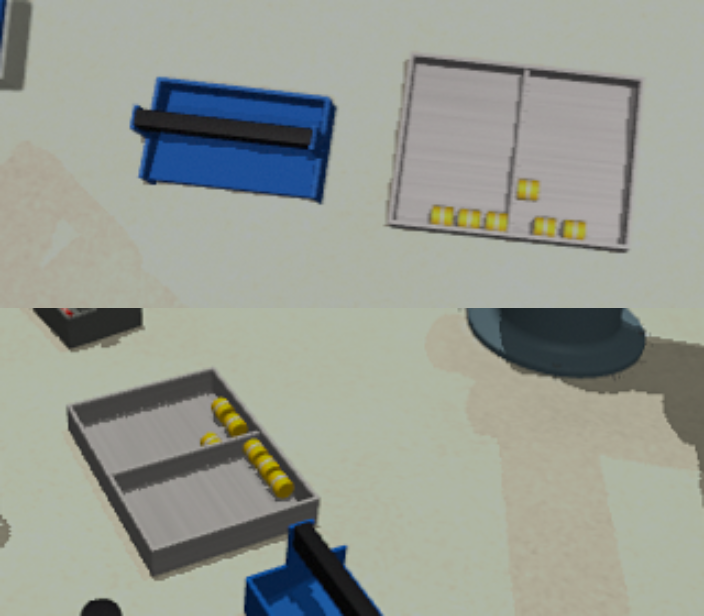

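The final views show three caps in each half, all lying on the tray floor. The empty shaker stands upright and free beside the tray.

```bash
python3 -c "
from station import *
print(finish_job())"
```

```text
the job is handed in; nothing more can be done
None
```

Job handed in at about 25 s of the 51 s limit: all six caps are on the tray, three in each half, and the empty blue shaker stands upright and released on the bench beside it.

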